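Lever open the connector-cleaning kit and uncap its solvent bottle

TASK

Open the connector-cleaning kit on the bench: its lid has no handle, so lever it up with the screwdriver's blade in the slot at the middle of the front, swing it right open, and lay the screwdriver back down on the bench. Then take the cap off the solvent bottle standing in the kit: press the push-and-turn cap down, twist it anticlockwise and lift it off, leaving the bottle standing in its well. Finish while holding the cap upright in the gripper, straight above the bottle and a few centimetres clear of it, and leave the other things on the bench alone.

Things in the scene. Friction and masses are not known exactly. Their poses are not given: they have to be found in the camera images.
- case_slot (a point): Mouth of the pry slot in the middle of the front face of the kit (grey plastic case 130 deep x 190 wide x 114 mm high, fixed), 44 mm above the bench. x points level into the case, y left along its front, z up. Slot 32 mm wide, 12 mm high (+-6 mm), wall 3 mm; its upper side is the lid's lower edge. Free for 40 mm inwards; the bench in front is clear for 150 mm.
- case_well (a point): Centre of the floor of the bottle's well in the kit's black insert, same axes as case_slot; 47 mm behind the front face, 48 mm left of the slot, 4 mm above the bench. The well is 55 x 55 mm, 28 mm deep, and grips the square bottle so that it cannot turn or tip. The tray's rim stands 50 mm above the bench.
- lid (a joint): Hinge of the lid along the case's back edge, 130 mm behind the front face, 50 mm above the bench. 0 = shut, grows as the front rises, 1.57 = upright, stop at 1.92 rad. Stiff: stays where it is left, takes about 4 N at the front edge to raise. The lid is a shell 130 x 190 mm, 64 mm deep, 3 mm walls, open below, no handle.
- lid_hinge (a point): Middle of the lid's hinge line; turns with the lid (lid shut: same axes as case_slot; y is the hinge).
- lid_edge (a point): Middle of the lower edge of the lid's front wall (3 mm thick), right over the slot, 128.5 mm from the hinge line.
- bottle: White square bottle, 54 x 54 mm body, 54 mm high, then a shoulder to 62 mm and a round neck to 88 mm; 0.3 kg. Origin at the centre of its underside, z up. Stands snugly in the well: only a straight pull of over 18 N draws it up.
- cap: White ribbed push-and-turn cap, 47 mm across, 31 mm high. Origin at the centre of its lower edge, 71.5 mm above the bottle's underside (top 106.5 mm above the bench, lower edge 9.5 mm above the shoulder). Turns only while pressed down 6 mm or more (stop 9 mm), anticlockwise from above; lifts straight off after 42 to 78 degrees, best 60. Stops block it otherwise.
- liner (a joint): How far the sprung liner inside the cap is pressed in (m), i.e. how far the cap is pressed down: 0 = free, 0.009 = stop; about 1.3 N per mm.
- driver: Screwdriver lying on the bench, 195 x 25 mm, 0.08 kg. Origin at the centre of its underside; its length is its y axis: handle 24 mm wide from y = +2 to +98 mm, round shank 6 mm thick from y = +2 to the tip at y = -98 mm, shank axis 12.5 mm above the bench when lying.
- driver_grip (a point): Point on the screwdriver's axis in the handle, 38 mm from the screwdriver's origin and 136 mm from its tip; a good place to grip it.
- driver_tip (a point): Tip of the screwdriver's blade, on its axis; same axes as the screwdriver.
- punch_tool: Bystander: punch-down tool, 29 x 178 x 30 mm, lying on the bench; origin under its centre. It may lie where the screwdriver does on another day.
- tape_measure: Bystander: tape measure standing on its base, 39 x 82 x 64 mm; origin under its centre.
- elec_tape: Bystander: roll of black tape lying flat, 62 mm across, 19 mm high; origin under its centre.
- stripper: Bystander: cable stripper lying flat, 22 x 110 x 19 mm; origin under its centre.
- plug_tub: Bystander: clear round tub, 66 mm across, 52 mm high; origin under its centre.
- can: Bystander: spray can, 66 mm across, 202 mm high; origin under its centre.
- carton: Bystander: open retail carton, 74 x 111 mm, 195 mm high; origin under its middle.

How it is judged:
On the way, in this order (a step that is already met when the one before it is completed fails the run):
1. the lid is levered up off the case with the screwdriver's blade (value of joint lid above 0.12 rad and contact force between driver and lid above 0.3 N), for 0.1 s.
2. the lid is swung right open (at least 75 degrees) (value of joint lid above 1.3 rad), for 0.3 s.
3. the cap is pressed down past its notches (value of joint liner above 0.005 m and contact force between the fingers and cap above 1 N), for 0.1 s.
At the end, for the whole second after the job is handed in: The gripper holds the cap still, upright within 17 deg, within 3 cm of the bottle's axis, 3 to 14 cm above its closed place, touching nothing else; bottle in its well within 1 cm; lid open at least 75 deg; screwdriver at rest on the bench, untouched (contact force between the fingers and cap above 1 N and contact force between cap and bottle below 0.05 N and contact force between cap and case below 0.05 N and z of cap in the frame of bottle between 0.1015 and 0.2115 m and horizontal distance between cap and bottle below 0.03 m and angle between cap's own z axis and vertical below 0.3 rad and linear speed of cap below 0.05 m/s and distance between bottle and case_well below 0.01 m and value of joint lid above 1.3 rad and height (world z) of driver below 0.02 m and linear speed of driver below 0.03 m/s and contact force between each of the arm, the fingers and driver below 0.05 N); the arm keeps its last pose, push and grip.
It fails at once if the shut lid is forced with the fingers instead of the blade (contact force between the fingers and lid above 1 N and value of joint lid below 0.12 rad).
It fails at once if the bottle is pulled up in its well (z of bottle in the frame of case_well above 0.015 m).
It fails at once if the screwdriver is dropped from more than about 4 cm (linear speed of driver above 0.95 m/s and contact force between the fingers and driver below 0.05 N).
It fails at once if another thing on the bench is pushed more than 4 cm (distance of any of punch_tool, tape_measure, elec_tape, stripper, plug_tub, can, carton from where it was at the start of the episode above 0.04 m).
It also fails if it takes over 61 s, if anything falls off the work surface, if the arm or the gripper's body presses on something with over 40 N, if the wrist force passes 120 N, or if a joint passes its speed limit or range.

ROBOT

A 7-joint arm with a two-finger parallel gripper is mounted at the origin on a cart in front of the work surface, level with it; the furniture and walls round the work are solid. World frame = base frame: x ahead of the robot, y to its left, z up, the work surface at z = 0. Lengths are in m, angles in rad, forces in N, time in s.
With the tool pointing down it reaches from about 0.425 to 0.925 m from the base axis. Payload 6.8 kg.
Tool frame: the origin (TCP) lies at the very end of the fingers, on their centre line; the grasp point (between the pads) lies 19 mm behind it; z points along the fingers, y is the line along which they close (so a half turn about z gives the same grasp; the last joint's range is limited). The gripper opens to 85 mm and grips with 20 to 120 N. Pads are 22 mm wide; open, the fingers measure 114 mm over their backs; the gripper's body (76 mm by 85 mm) begins 54 mm behind the grasp point. The pads swing forward as they close: fully open they stand 13 mm farther back than shut.
Start: joints at [1.047, 0.477, 0.022, 1.555, -0.011, 1.109, -0.083], TCP at [0.273, -0.617, 0.231] pointing down, gripper open.
Joint ranges: [-2.96, 2.96], [-0.34, 2.1], [-1.41, 1.46], [0.24, 2.44], [-1.37, 4.51], [0.17, 1.92], [-2.96, 2.96]. Speed limits (rad/s): [2.39, 2.39, 3.14, 3.14, 3.14, 3.14, 3.14].

INTERFACE

Orientations are given as a unit quaternion [w, x, y, z].
In Python, from station import bot gives the robot as it stands. The module is installed in compiled form; this text tells all that it offers.
- The arm moves only by the shell command python3 -m jog 'ROWS' [OPENING] [FORCE]. ROWS is JSON, a list of rows, each a list of 4 numbers: the shift along the tool's x, y, z in cm, then the turn about the tool's z in rad. In form: [[x, y, z, spin], ...]. A call has 1 to 20 rows; each row is the pose to reach, as a shift and turn from the pose commanded when the call began, along the tool's axes at that moment; what a row does not reach only later rows make up. A row lasts 1/12 s, in which the tool goes at most 41.7 mm and 7.16 degrees, less where a joint would pass 70% of its speed; a pose out of reach is approached as far as the arm can. A call with a gripper value outside its range is refused whole. OPENING is the closure, from -1 (fully open) to 1 (shut), set as the call begins (- or left out, the last holds). The fingers move at their own pace and stop on an object; FORCE is the grip in N (left out, the last holds). Time passes only in rows, so rows that repeat a pose let the fingers close. It gives the time, the measured TCP pose, the force, the opening and the grip force at its end, in the units of the state.
- bot.get_obs(): the state, without advancing time (a new reading comes with each control period).
- bot.read_camera(name): name is "side" or "top"; returns a dict with "pixels" (400x640x3 uint8, red, green, blue), "depth" (400x640 float32, m along the optical axis (not along the pixel's ray), 0 where there is no reading), "fovy" (degrees; the focal length in pixels is half the picture's height over the tangent of half this angle, whatever the lens; pixels are square), "cx", "cy" (the principal point, pixels), "pose" (4x4, takes a point from camera to world coordinates). Camera axes: x right, y down, z forward; pixel columns grow to the right and rows downward; lengths in m; the calibration is good to about 2 mm. A picture is of the moment at which its call begins.
- bot.hand_in(): hands the job in; it is judged then, once.
The state is a dict: "t": time; "q": joint angles; "joint_vel": joint speeds; "joint_torque": joint torques, N m; "eef_pos": TCP position; "tool_rot": TCP orientation; "contact_force": force on the tool from outside, world axes, zero at the start; "torque": the same for the moment, N m; "gripper_width": opening from 0.0 (shut) to 1.0 (fully open); "grasp_force": force on a finger pad.
Only numpy, scipy, OpenCV 4.12 (cv2) and the standard library are available. Lean on these libraries where they do the work, as an engineer would, in place of code of your own. Each camera call takes 0.05 s, during which the arm holds its last target. There are 200 camera calls.

## Working session

There is one attempt and no reset: what is moved stays moved. The work goes in short steps, Python scripts to look and compute and a shell command to move; the robot and the scene stay as the last step left them, time stands still between calls to the robot, and variables do not carry over. Pictures are saved under pics/ and viewed, at most 13 in all, crops included, and the job is handed in when it is done.

```bash
mkdir -p pics; cat > h.py <<'E'
import numpy as np,cv2
from station import bot
def cam(n,save=None):
    c=bot.read_camera(n)
    if save: cv2.imwrite(f'pics/{save}.png',c['pixels'][:,:,::-1])
    f=200/np.tan(np.radians(c['fovy'])/2); P=np.array(c['pose']); d=c['depth']
    v,u=np.mgrid[:400,:640]
    X=np.stack([(u-c['cx'])/f*d,(v-c['cy'])/f*d,d],-1)@P[:3,:3].T+P[:3,3]
    X[d==0]=np.nan
    c['X']=X;c['f']=f
    return c
def ray(c,u,v,z):
    P=np.array(c['pose']);r=P[:3,:3]@np.array([(u-c['cx'])/c['f'],(v-c['cy'])/c['f'],1])
    return P[:3,3]+r*(z-P[2,3])/r[2]
E
python3 - <<'E'
from h import *
for n in ('top','side'):
    c=cam(n,n+'0'); print(n,c['fovy'],np.round(c['pose'],3).tolist())
o=bot.get_obs();print(o)
E
```

```text
top 50.73537477407611 [[-0.011, -0.985, 0.173, 0.374], [-1.0, 0.015, 0.02, -0.177], [-0.022, -0.173, -0.985, 1.183], [0.0, 0.0, 0.0, 1.0]]
side 55.86656815785685 [[-0.912, -0.371, 0.176, 0.342], [-0.411, 0.819, -0.4, 0.291], [0.004, -0.437, -0.899, 1.098], [0.0, 0.0, 0.0, 1.0]]
{'t': 0.1, 'q': array([ 1.04686705,  0.47769996,  0.02237335,  1.55637092, -0.0115135 ,
        1.10929165, -0.08307518]), 'joint_vel': array([ 0.00089954, -0.00214917,  0.0010611 , -0.00586467, -0.00078527,
        0.00058822,  0.00064088]), 'joint_torque': array([ 4.06273859e-03, -5.97757602e+01,  1.61320232e+00, -2.81955278e+01,
        1.27738380e-02,  5.05080345e-03, -6.36959089e-05]), 'eef_pos': array([ 0.27242223, -0.61699382,  0.23042751]), 'tool_rot': array([-7.88334768e-04,  9.78461999e-01,  2.06425391e-01, -2.28105552e-04]), 'contact_force': array([ 0.59328203, -0.73876313, -0.29406693]), 'torque': array([-0.03617588, -0.00401745,  0.02616762]), 'grasp_force': 0.0, 'gripper_width': 0.99917228844072}
```

View pics/top0.png

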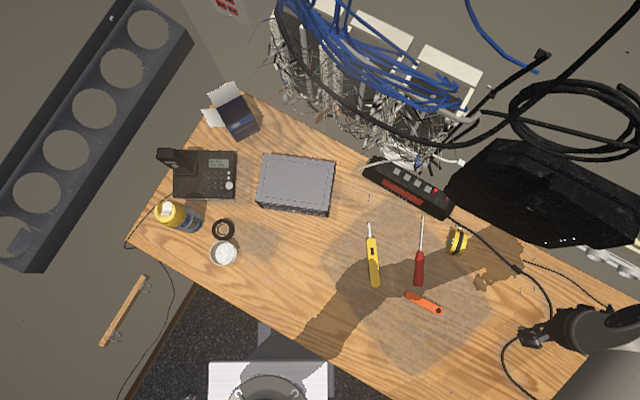

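View pics/side0.png

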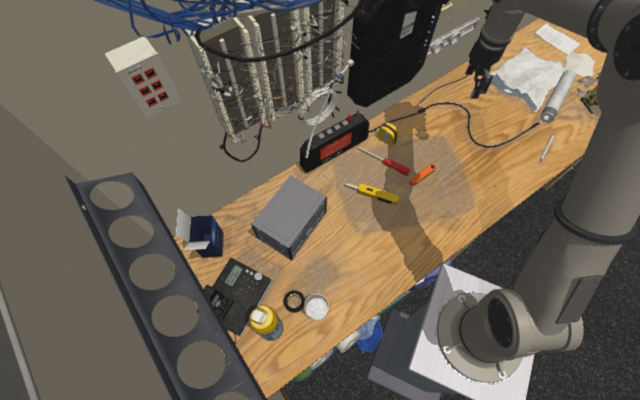

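The top view shows the grey kit at about (295,183), with its front at the lower side near (292,210). The red screwdriver is at (420,252) with its shank towards (421,217), and the yellow punch tool is at (372,255). The tape measure (457,240), stripper (424,302), can (178,215), tape (223,229) and tub (223,253) are all clear. The side view agrees. Next I measure the case and driver.

```bash
python3 - <<'E'
from h import *
for n,box in (('top',(245,145,345,225)),('side',(245,170,335,260))):
    c=cam(n);X=c['X'];u0,v0,u1,v1=box
    m=np.zeros((400,640),bool);m[v0:v1,u0:u1]=1
    m&=abs(X[...,2]-.114)<.006
    r=cv2.minAreaRect(X[m][:,:2].astype(np.float32)*1000);print(n,'lid',m.sum(),r,np.nanmedian(X[m],0),cv2.boxPoints(r).round().tolist())
    hsv=cv2.cvtColor(c['pixels'],cv2.COLOR_RGB2HSV)
    ub=(405,205,440,290) if n=='top' else (350,140,412,180)
    m=np.zeros((400,640),bool);m[ub[1]:ub[3],ub[0]:ub[2]]=1
    red=m&((hsv[...,0]<6)|(hsv[...,0]>172))&(hsv[...,1]>150)&(hsv[...,2]>60)
    k=cv2.connectedComponentsWithStats(red.astype(np.uint8));i=1+np.argmax(k[2][1:,4]);red=k[1]==i
    pts=[ray(c,u,v,.0125)[:2]*1000 for v,u in np.argwhere(red)]
    print('handle',red.sum(),cv2.minAreaRect(np.array(pts,np.float32)),np.nanmax(X[red][:,2]),np.median(X[red],0),np.argwhere(red).min(0),np.argwhere(red).max(0))
    p=c['pixels'][:,:,::-1];a=p[135:310,240:450] if n=='top' else p[130:260,240:450]
    cv2.imwrite(f'pics/{n}c.png',cv2.resize(a,None,fx=3,fy=3,interpolation=2))
a=cv2.imread('pics/topc.png');b=cv2.imread('pics/sidec.png')
cv2.imwrite('pics/both.png',np.vstack([a,b])[:, :][:525+390:1]) 
cv2.imwrite('pics/both.png',cv2.resize(np.vstack([a,b]),(413,600)))
E
```

```text
top lid 3565 ((613.5146484375, -85.3775863647461), (191.90728759765625, 132.6388702392578), 80.81604766845703) [ 0.61228901 -0.08510646  0.11405811] [[533.0, -170.0], [664.0, -191.0], [694.0, -1.0], [563.0, 20.0]]
handle 272 ((389.7502746582031, -412.832763671875), (24.474075317382812, 92.28921508789062), 84.12700653076172) 0.029351201516634617 [nan nan nan] [251 413] [285 423]
side lid 2767 ((672.5448608398438, -91.25713348388672), (193.3668212890625, 253.41053771972656), 81.3329849243164) [ 0.6113418  -0.07685589  0.11450835] [[533.0, -168.0], [783.0, -206.0], [812.0, -15.0], [562.0, 23.0]]
handle 174 ((387.93975830078125, -413.0787353515625), (27.962387084960938, 91.56757354736328), 82.77389526367188) 0.029025888490557206 [nan nan nan] [159 383] [174 409]
```

View pics/topc.png

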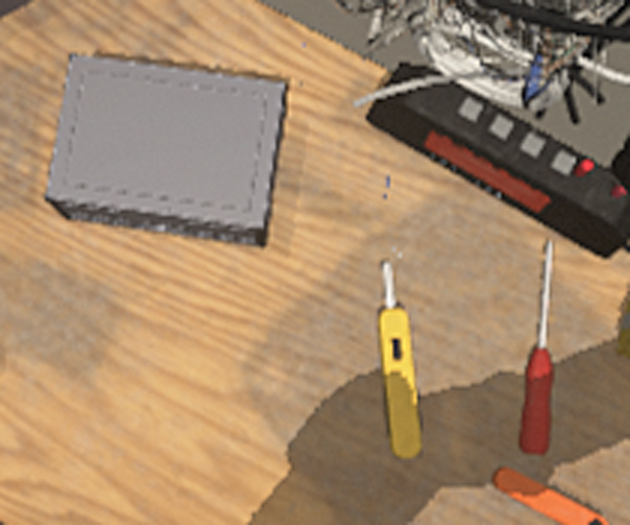

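View pics/sidec.png

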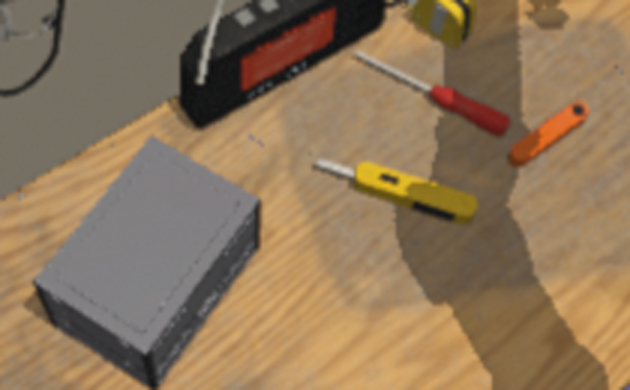

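The crops show a clear driver line from handle end to tip, (418,286) to (423,215) in full-image pixels. The case's front faces the robot. I fit the driver axis and compute the jog shift.

```bash
cat >> h.py <<'E'
from scipy.spatial.transform import Rotation as R
def go(p,yaw=None):
    "shift in tool axes (cm) and spin to bring TCP to p, tool x at yaw (deg)"
    o=bot.get_obs();w,x,y,z=o['tool_rot'];M=R.from_quat([x,y,z,w]).as_matrix()
    s=M.T@(np.array(p)-o['eef_pos'])*100
    cy=np.degrees(np.arctan2(M[1,0],M[0,0]))
    sp=None if yaw is None else round(float(np.radians((cy-yaw+180)%360-180)),3)
    print('tcp',o['eef_pos'].round(4),'yaw',cy.round(2),'tilt',M[:,2].round(3),'shift cm',s.round(2),'spin',sp,'F',o['contact_force'].round(1),'q7',o['q'][6].round(2))
E
python3 - <<'E'
from h import *
for n,ub in (('top',(405,205,440,292)),('side',(350,140,415,180))):
    c=cam(n);hsv=cv2.cvtColor(c['pixels'],cv2.COLOR_RGB2HSV)
    m=np.zeros((400,640),bool);m[ub[1]:ub[3],ub[0]:ub[2]]=1
    red=m&((hsv[...,0]<6)|(hsv[...,0]>172))&(hsv[...,1]>150)&(hsv[...,2]>60)
    sh=m&(hsv[...,1]<60)&(hsv[...,2]>100)
    for q,nm in ((red,'red'),(sh,'shank'),(red|sh,'all')):
        k=cv2.connectedComponentsWithStats(q.astype(np.uint8),connectivity=8);q=k[1]==1+np.argmax(k[2][1:,4])
        P=np.array([ray(c,u,v,.0125)[:2]*1000 for v,u in np.argwhere(q)],np.float32)
        vx,vy,x0,y0=cv2.fitLine(P,cv2.DIST_HUBER,0,.01,.01).ravel();s=(P-[x0,y0])@[vx,vy]
        print(n,nm,len(P),'yaw',np.degrees(np.arctan2(vy,vx)).round(2),'ends',np.round([x0+s.min()*vx,y0+s.min()*vy,x0+s.max()*vx,y0+s.max()*vy],1),'mean',P.mean(0))
go((.405,-.414,.005),-5)
E
```

```text
top red 272 yaw -7.82 ends [ 343.7 -407.8  435.2 -420.4] mean [ 386.29785 -413.63358]
top shank 91 yaw -7.68 ends [ 438.4 -419.7  532.8 -432.4] mean [ 483.65506 -425.8806 ]
top all 363 yaw -7.29 ends [ 343.7 -408.1  532.8 -432.2] mean [ 410.70428 -416.70364]
side red 175 yaw -7.29 ends [ 342.5 -407.1  433.4 -418.8] mean [ 384.82758 -412.68335]
side shank 61 yaw -6.77 ends [ 436.2 -419.   531.4 -430.3] mean [ 479.7393  -423.89917]
side all 236 yaw -6.97 ends [ 342.5 -407.5  531.3 -430.6] mean [ 409.35986 -415.58246]
tcp [ 0.2726 -0.6173  0.2309] yaw 23.82 tilt [-0.     0.001 -1.   ] shift cm [ 20.33 -13.24  22.6 ] spin 0.503 F [-0.5 -1.1  1.1] q7 -0.08
```

```bash
python3 -m jog '[[5,-3,3,0.1],[10,-6,6,0.22],[15,-9.5,9,0.34],[18.5,-12,11,0.45],[20.45,-12.92,13,0.543],[20.45,-12.92,13,0.543],[20.45,-12.92,13,0.543]]' -1 60; python3 - <<'E'
from h import *
go((.4075,-.4165,.004),-7.3)
E
```

```text
t: 0.88
eef_pos: [0.4096, -0.4118, 0.0993]
tool_rot: [-0.002, 0.998, -0.062, -0.0]
contact_force: [0.0, 0.4, -0.1]
gripper_width: 1.0
grasp_force: 0.0
tcp [ 0.4096 -0.4118  0.0993] yaw -7.06 tilt [-0.001  0.003 -1.   ] shift cm [-0.14  0.52  9.53] spin 0.004 F [ 0.   0.4 -0.1] q7 -0.97
```

```bash
python3 -m jog '[[0,0,2,0],[0,0,5,0],[0,0,8,0],[0,0,9.3,0],[0,0,9.5,0],[0,0,9.5,0],[0,0,9.5,0]]' -1; python3 - <<'E'
from h import *
go((.4075,-.4165,.005),-7.3)
c=cam('top','grip'); a=c['pixels'][180:320,350:500,::-1]
c=cam('side'); b=c['pixels'][110:250,330:480,::-1]
cv2.imwrite('pics/grip.png',cv2.resize(np.hstack([a,b]),(800,373),interpolation=cv2.INTER_CUBIC))
E
```

```text
t: 1.47
eef_pos: [0.4082, -0.4176, 0.0076]
tool_rot: [0.001, 0.998, -0.064, 0.001]
contact_force: [0.1, -0.4, 0.5]
gripper_width: 1.003
grasp_force: 0.0
tcp [ 0.4082 -0.4176  0.0076] yaw -7.31 tilt [ 0.001 -0.001 -1.   ] shift cm [-0.09 -0.1   0.26] spin -0.0 F [ 0.1 -0.4  0.5] q7 -0.96
```

View pics/grip.png

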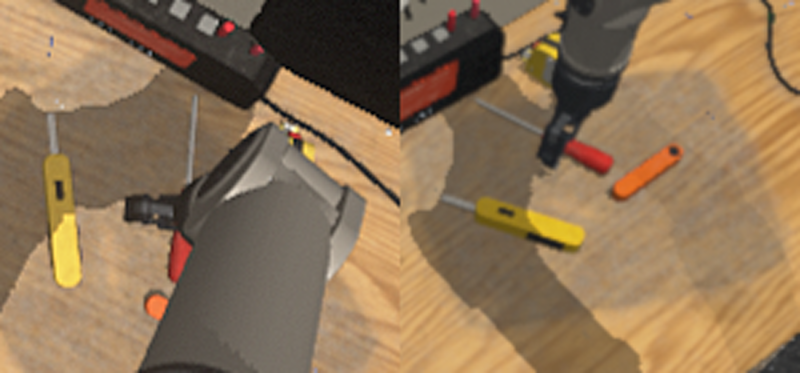

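The fingers straddle the red handle, in the right half near (565,140), with nothing else touched. I close and lift a little.

```bash
python3 -m jog '[[0,0,0,0],[0,0,0,0],[0,0,0,0],[0,0,0,0],[0,0,0,0],[0,0,0,0],[0,0,0,0],[0,0,0,0],[0,0,-1,0],[0,0,-3,0],[0,0,-6,0],[0,0,-7,0],[0,0,-7,0]]' 1 110; python3 - <<'E'
from h import *
go((.4075,-.4165,.005),-9)
c=cam('side','lift');cv2.imwrite('pics/lift.png',cv2.resize(c['pixels'][90:250,330:490,::-1],(600,600),interpolation=cv2.INTER_CUBIC))
E
```

```text
t: 2.65
eef_pos: [0.4092, -0.4183, 0.0794]
tool_rot: [0.002, 0.998, -0.064, 0.002]
contact_force: [0.8, -0.8, -0.4]
gripper_width: 0.244
grasp_force: 108.3
tcp [ 0.4092 -0.4183  0.0794] yaw -7.3 tilt [ 0.004 -0.004 -1.   ] shift cm [-0.22 -0.18  7.44] spin 0.03 F [ 0.8 -0.8 -0.4] q7 -0.96
```

View pics/lift.png

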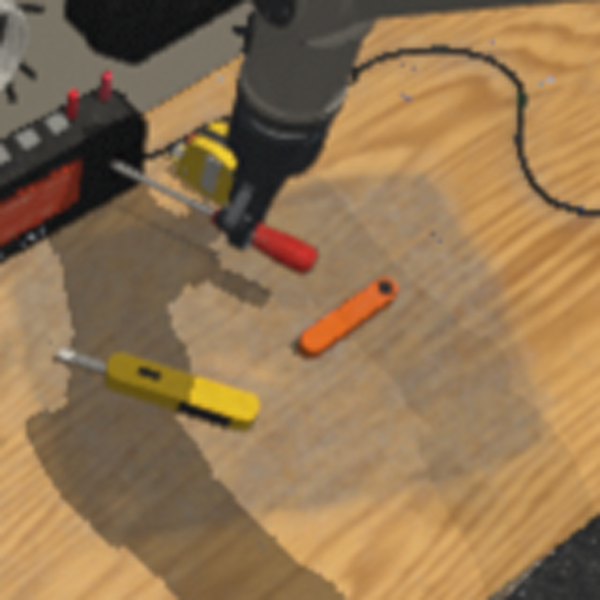

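The driver is held level, shank tip at (115,165) in the crop, and the bystanders are undisturbed. I carry it high to just in front of the case.

```bash
python3 -m jog '[[-1,-1,-3,0],[-2,-4,-6,0.01],[-3,-7.5,-7.1,0.01],[-3.5,-11,-7.1,0.02],[-4,-14.5,-7.1,0.03],[-4.08,-18,-7.1,0.03],[-4.08,-21.5,-7.1,0.03],[-4.08,-25,-7.1,0.03],[-4.08,-28.5,-7.1,0.03],[-4.08,-32,-7.1,0.03],[-4.08,-34.5,-7.1,0.03],[-4.08,-36.2,-7.1,0.03],[-4.08,-36.2,-7.1,0.03],[-4.08,-36.2,-7.1,0.03],[-4.08,-36.2,-7.1,0.03]]'; python3 - <<'E'
from h import *
go((.4146,-.0539,.15),-9)
for n in ('top','side'):
    c=cam(n,'pre_'+n)
    X=c['X'];m=(X[...,2]>.12)&(X[...,2]<.18)&(X[...,0]>.42)&(X[...,0]<.57)&(X[...,1]<0)&(X[...,1]>-.15)
    print(n,m.sum(), [ (v,u,X[v,u].round(4).tolist()) for v,u in np.argwhere(m)[::6]][:25])
E
```

```text
t: 3.95
eef_pos: [0.4122, -0.0532, 0.1464]
tool_rot: [0.0, 0.997, -0.079, -0.001]
contact_force: [-0.3, -0.1, -0.5]
gripper_width: 0.244
grasp_force: 108.4
tcp [ 0.4122 -0.0532  0.1464] yaw -9.04 tilt [-0.002 -0.    -1.   ] shift cm [ 0.25  0.03 -0.36] spin -0.001 F [-0.3 -0.1 -0.5] q7 -1.78
top 58 [(np.int64(202), np.int64(316), [0.558, -0.1393, 0.1207]), (np.int64(211), np.int64(290), [0.531, -0.0758, 0.1515]), (np.int64(214), np.int64(289), [0.5234, -0.0734, 0.1527]), (np.int64(216), np.int64(290), [0.5188, -0.0756, 0.1493]), (np.int64(219), np.int64(288), [0.5111, -0.0709, 0.1513]), (np.int64(221), np.int64(289), [0.5061, -0.0734, 0.1514]), (np.int64(224), np.int64(287), [0.4988, -0.0684, 0.1514]), (np.int64(227), np.int64(286), [0.4914, -0.066, 0.1513]), (np.int64(229), np.int64(286), [0.4863, -0.0662, 0.1529]), (np.int64(232), np.int64(286), [0.4788, -0.0662, 0.1533])]
side 86 [(np.int64(217), np.int64(312), [0.5366, -0.0752, 0.1485]), (np.int64(219), np.int64(314), [0.5283, -0.0704, 0.1528]), (np.int64(220), np.int64(317), [0.52, -0.0719, 0.1506]), (np.int64(221), np.int64(320), [0.511, -0.072, 0.1522]), (np.int64(223), np.int64(321), [0.5058, -0.0672, 0.1538]), (np.int64(224), np.int64(325), [0.4946, -0.0684, 0.1552]), (np.int64(226), np.int64(326), [0.4896, -0.0639, 0.156]), (np.int64(227), np.int64(330), [0.4791, -0.0669, 0.1529]), (np.int64(229), np.int64(330), [0.4772, -0.0628, 0.1495]), (np.int64(230), np.int64(334), [0.4658, -0.0635, 0.1526]), (np.int64(231), np.int64(337), [0.4575, -0.0647, 0.1513]), (np.int64(233), np.int64(337), [0.4554, -0.0598, 0.1501]), (np.int64(234), np.int64(340), [0.4466, -0.0594, 0.1531]), (np.int64(235), np.int64(343), [0.4376, -0.058, 0.1588]), (np.int64(238), np.int64(342), [0.4373, -0.0512, 0.1531])]
```

Depth gives the shank's top at about z 0.152, with the tip near (0.537, -0.075). So the axis runs about 3.5 mm above the TCP and is level. I descend to slot height, just in front of the case.

```bash
python3 -m jog '[[-0.1,0,2.5,0],[-0.1,0,5.5,0],[-0.1,0,8.5,0],[-0.1,0,10.2,0],[-0.1,0,10.6,0],[-0.1,0,10.6,0],[-0.1,0,10.6,0]]'; python3 - <<'E'
from h import *
go((.4146,-.0539,.0405),-9)
c=cam('side'); a=c['pixels'][170:270,240:390,::-1]
X=c['X'];m=(X[...,2]>.03)&(X[...,2]<.06)&(X[...,0]>.45)&(X[...,0]<.54)&(X[...,1]<-.04)&(X[...,1]>-.1)
print(m.sum(), [ (v,u,X[v,u].round(4).tolist()) for v,u in np.argwhere(m)[::5]][:15])
c=cam('top'); b=c['pixels'][150:250,230:380,::-1]
cv2.imwrite('pics/pre.png',cv2.resize(np.vstack([a,b]),(450,600),interpolation=cv2.INTER_CUBIC))
E
```

```text
t: 4.63
eef_pos: [0.4124, -0.0529, 0.0418]
tool_rot: [0.0, 0.997, -0.079, 0.0]
contact_force: [0.3, -0.5, -0.5]
gripper_width: 0.244
grasp_force: 108.4
tcp [ 0.4124 -0.0529  0.0418] yaw -9.07 tilt [ 0. -0. -1.] shift cm [0.23 0.07 0.13] spin -0.001 F [ 0.3 -0.5 -0.5] q7 -1.83
59 [(np.int64(231), np.int64(313), [0.536, -0.0755, 0.0436]), (np.int64(233), np.int64(314), [0.5307, -0.0711, 0.0431]), (np.int64(234), np.int64(317), [0.5202, -0.0699, 0.049]), (np.int64(235), np.int64(319), [0.5135, -0.0694, 0.0491]), (np.int64(236), np.int64(322), [0.5048, -0.0717, 0.0446]), (np.int64(238), np.int64(323), [0.4995, -0.0673, 0.0442]), (np.int64(239), np.int64(326), [0.4901, -0.0679, 0.0449]), (np.int64(240), np.int64(328), [0.4824, -0.0651, 0.052]), (np.int64(242), np.int64(329), [0.4777, -0.0617, 0.0488]), (np.int64(243), np.int64(332), [0.4684, -0.0626, 0.0484]), (np.int64(244), np.int64(335), [0.4592, -0.0635, 0.0481]), (np.int64(246), np.int64(335), [0.4569, -0.0584, 0.0465])]
```

View pics/pre.png

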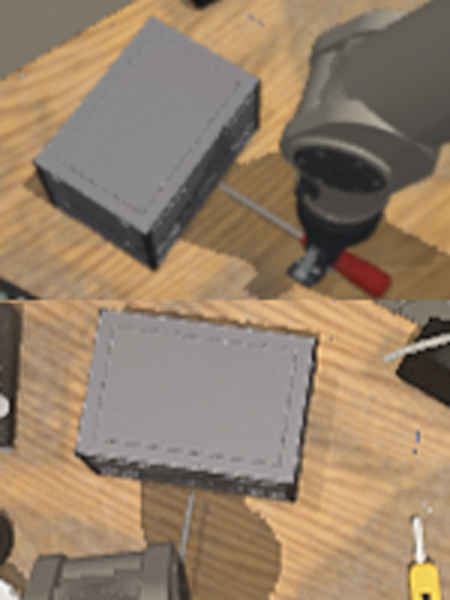

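The tip, (222,187) in the upper crop, points at the middle of the front at slot height. I push it in gently.

```bash
python3 -m jog '[[0.5,0,0,0],[1,0,0,0],[1.5,0,0,0],[1.8,0,0,0],[2,0,0,0],[2,0,0,0]]'; python3 -m jog '[[0.5,0,0,0],[1,0,0,0],[1.5,0,0,0],[1.9,0,0,0],[2.1,0,0,0],[2.1,0,0,0]]'
```

```text
t: 5.23
eef_pos: [0.4325, -0.0555, 0.0414]
tool_rot: [-0.0, 0.997, -0.079, 0.0]
contact_force: [1.0, -0.3, -1.2]
gripper_width: 0.243
grasp_force: 108.4
t: 5.73
eef_pos: [0.4533, -0.0588, 0.0413]
tool_rot: [-0.0, 0.997, -0.079, 0.0]
contact_force: [0.2, -0.3, -0.0]
gripper_width: 0.24
grasp_force: 108.4
```

No resistance: the blade is about 29 mm in. Now I lift.

```bash
python3 -m jog '[[0,0,-0.5,0],[0,0,-1,0],[0,0,-1.5,0],[0,0,-2,0],[0,0,-2.5,0],[0,0,-3,0],[0,0,-3.5,0],[0,0,-4,0],[0,0,-4,0],[0,0,-4,0]]'; python3 - <<'E'
from h import *
go((.4533,-.0588,.0813),-9)
c=cam('side'); a=c['pixels'][150:270,240:390,::-1]
c=cam('top'); b=c['pixels'][140:240,230:380,::-1]
cv2.imwrite('pics/lev.png',cv2.resize(np.vstack([a,b]),(409,600),interpolation=cv2.INTER_CUBIC))
E
```

```text
t: 6.57
eef_pos: [0.4523, -0.0587, 0.0816]
tool_rot: [0.0, 0.997, -0.079, 0.0]
contact_force: [0.7, 0.6, -3.6]
gripper_width: 0.244
grasp_force: 108.2
tcp [ 0.4523 -0.0587  0.0816] yaw -9.01 tilt [ 0. -0. -1.] shift cm [ 0.1  -0.01  0.03] spin -0.0 F [ 0.7  0.6 -3.6] q7 -1.79
```

View pics/lev.png

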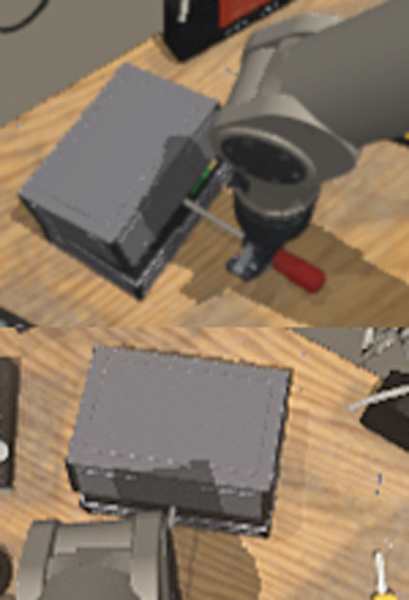

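The lid is up about 0.3 rad on the blade (gap and green interior visible near (205,180)). Next I follow the arc.

```bash
python3 -m jog '[[0.5,0,-0.9,0],[1,0,-1.8,0],[1.6,0,-2.7,0],[2.3,0,-3.5,0],[3.1,0,-4.2,0],[3.9,0,-4.9,0],[4.7,0,-5.6,0],[5.6,0,-6.3,0],[6.4,0,-6.8,0],[7.2,0,-7.2,0],[8.1,0,-7.6,0],[8.1,0,-7.6,0],[8.1,0,-7.6,0]]'; python3 -m jog '[[0.7,0,0,0],[1.4,0,0,0],[2.1,0,0,0],[2.8,0,0,0],[3.5,0,0,0],[4.2,0,0.1,0],[4.9,0,0.2,0],[5.6,0,0.3,0],[6.3,0,0.3,0],[7,0,0.3,0],[7.7,0,0.3,0],[8.2,0,0.3,0],[8.2,0,0.3,0],[8.2,0,0.3,0]]'; python3 - <<'E'
from h import *
go((.612,-.084,.15),-9)
c=cam('side'); a=c['pixels'][120:270,200:390,::-1]
c=cam('top'); b=c['pixels'][100:250,210:400,::-1]
cv2.imwrite('pics/open.png',cv2.resize(np.hstack([a,b]),(800,316),interpolation=cv2.INTER_CUBIC))
E
```

```text
t: 7.75
eef_pos: [0.534, -0.0716, 0.1576]
tool_rot: [-0.0, 0.997, -0.079, 0.001]
contact_force: [0.4, -0.7, -2.5]
gripper_width: 0.243
grasp_force: 108.2
t: 8.92
eef_pos: [0.6154, -0.0845, 0.1552]
tool_rot: [-0.0, 0.997, -0.079, 0.002]
contact_force: [-0.0, 1.7, -0.9]
gripper_width: 0.243
grasp_force: 108.4
tcp [ 0.6154 -0.0845  0.1552] yaw -9.01 tilt [ 0.004 -0.    -1.   ] shift cm [-0.34  0.01  0.52] spin -0.0 F [-0.   1.7 -0.9] q7 -1.73
```

View pics/open.png

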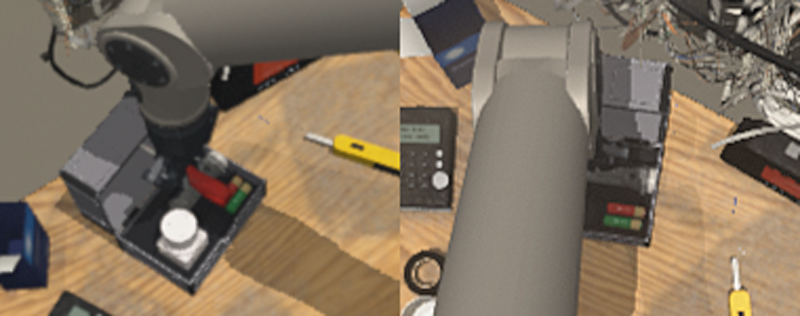

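The lid stands about upright, with the red and green markers and the white bottle and cap exposed; the cap is at (178,222) in the left half. I push a little more for margin, then retract.

```bash
python3 -m jog '[[0.5,0,0,0],[1,0,0,0],[1.3,0,0,0],[1.3,0,0,0],[0,0,0,0],[-2.5,0,0,0],[-5,0,0,0],[-7.5,0,0,0],[-10,0,0,0],[-12.5,0,0,0],[-15,0,0,0],[-17,0,0,0],[-18.5,0,0,0],[-18.5,0,0,0],[-18.5,0,0,0]]'; python3 - <<'E'
from h import *
go((.4075,-.4165,.06),-7.3)
c=cam('side','op2');X=c['X']
# lid edges: points above 0.13 behind
m=(X[...,2]>.10)&(X[...,2]<.2)&(X[...,0]>.62)&(X[...,0]<.9)&(abs(X[...,1]+.09)<.15)
d=(X[m][:,:2]-[.548,-.075])@[.988,-.156]
for z in (.11,.13,.15,.17): 
    k=abs(X[m][:,2]-z)<.01;print(z,k.sum(),np.percentile(d[k],[2,50,98]).round(3) if k.sum() else '')
k=(abs(X[...,2]-.1065)<.006)&(abs(X[...,0]-.602)<.04)&(abs(X[...,1]+.035)<.04)
print('cap',k.sum(),np.nanmean(X[k],0),cv2.minEnclosingCircle(X[k][:,:2].astype(np.float32)*1000))
E
```

```text
t: 10.27
eef_pos: [0.4321, -0.0553, 0.1552]
tool_rot: [-0.0, 0.997, -0.078, 0.002]
contact_force: [-0.2, -0.4, -1.8]
gripper_width: 0.241
grasp_force: 108.5
tcp [ 0.4321 -0.0553  0.1552] yaw -9.0 tilt [ 0.003 -0.    -1.   ] shift cm [ 3.19 36.06  9.52] spin -0.03 F [-0.2 -0.4 -1.8] q7 -1.78
0.11 476 [0.068 0.266 0.327]
0.13 508 [0.143 0.264 0.326]
0.15 501 [0.147 0.264 0.327]
0.17 1703 [0.148 0.189 0.321]
cap 210 [ 0.60220804 -0.03180014  0.10534481] ((602.777587890625, -32.437355041503906), 23.758468627929688)
```

```bash
python3 -m jog '[[0,3,0,0],[0,6.5,0,0],[0,10,0,0],[0,13.5,0,0],[1,17,0,0],[1.5,20.5,0,-0.02],[2,24,0,-0.03],[2.5,27.5,1,-0.03],[3,31,2.5,-0.03],[3.2,34,4.5,-0.03],[3.2,36.1,7,-0.03],[3.2,36.1,9.5,-0.03],[3.2,36.1,11.5,-0.03],[3.2,36.1,12.5,-0.03],[3.2,36.1,12.5,-0.03],[3.2,36.1,12.5,-0.03]]'; python3 - <<'E'
from h import *
go((.4075,-.4165,.0085),-7.3)
E
```

```text
t: 11.65
eef_pos: [0.4067, -0.4172, 0.0293]
tool_rot: [0.0, 0.998, -0.063, 0.0]
contact_force: [0.5, 0.0, -0.4]
gripper_width: 0.244
grasp_force: 108.6
tcp [ 0.4067 -0.4172  0.0293] yaw -7.26 tilt [ 0. -0. -1.] shift cm [ 0.07 -0.08  2.09] spin 0.001 F [ 0.5  0.  -0.4] q7 -0.96
```

```bash
python3 -m jog '[[0,0,0.6,0],[0,0,1.2,0],[0,0,1.7,0],[0,0,1.9,0],[0,0,1.9,0]]'; python3 -m jog '[[0,0,0.1,0],[0,0,0.2,0],[0,0,0.3,0],[0,0,0.3,0]]'
```

```text
t: 12.07
eef_pos: [0.4057, -0.4165, 0.01]
tool_rot: [-0.0, 0.998, -0.063, -0.0]
contact_force: [-0.4, 0.6, -0.4]
gripper_width: 0.24
grasp_force: 108.6
t: 12.4
eef_pos: [0.4059, -0.4168, 0.0072]
tool_rot: [-0.0, 0.998, -0.064, -0.0]
contact_force: [-0.5, -0.3, -0.9]
gripper_width: 0.242
grasp_force: 108.6
```

```bash
python3 -m jog '[[0,0,0.1,0],[0,0,0.2,0],[0,0,0.2,0]]'; python3 -m jog '[[0,0,0,0],[0,0,0,0],[0,0,0,0],[0,0,0,0],[0,0,0,0],[0,0,0,0],[0,0,0,0],[0,0,-1,0],[0,0,-3,0],[0,0,-6,0],[0,0,-10,0],[0,0,-14,0],[0,0,-17,0],[0,0,-17,0],[0,0,-17,0]]' -1; python3 - <<'E'
from h import *
go((.6025,-.033,.16),-9)
c=cam('top','after');X=c['X']
k=(abs(X[...,2]-.1065)<.006)&(abs(X[...,0]-.602)<.04)&(abs(X[...,1]+.035)<.04)
print('cap',k.sum(),np.nanmean(X[k],0),cv2.minEnclosingCircle(X[k][:,:2].astype(np.float32)*1000))
E
```

```text
t: 12.65
eef_pos: [0.4059, -0.417, 0.0069]
tool_rot: [-0.0, 0.998, -0.064, 0.0]
contact_force: [-3.2, 3.7, 16.1]
gripper_width: 0.242
grasp_force: 110.7
t: 13.9
eef_pos: [0.4069, -0.4178, 0.1782]
tool_rot: [0.002, 0.998, -0.064, 0.002]
contact_force: [0.5, 0.7, -1.0]
gripper_width: 0.998
grasp_force: 0.0
tcp [ 0.4069 -0.4178  0.1782] yaw -7.3 tilt [ 0.004 -0.003 -1.   ] shift cm [ 14.5  -40.66   1.78] spin 0.03 F [ 0.5  0.7 -1. ] q7 -0.97
cap 245 [ 0.60344722 -0.03503518  0.10535187] ((603.7875366210938, -34.895721435546875), 23.532739639282227)
```

View pics/after.png

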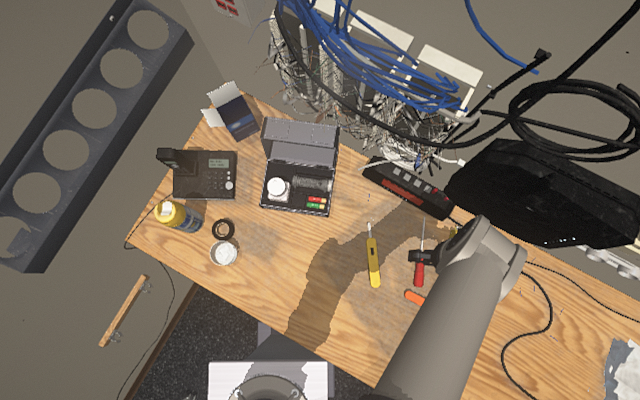

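The kit is open, with the lid swung back at (300,140) and the cap at (279,187). The driver lies where it was, with its red handle at (419,273), and the bystanders are unmoved. Both views put the cap at about (0.603, -0.034) with its top at z 0.105. I go above it.

```bash
python3 -m jog '[[1,-3,0,0],[2,-6.5,0,0],[3.3,-10,0,0],[4.6,-13.5,0,0],[6,-17,0,0],[7.3,-20.5,0,0],[8.6,-24,0,0.03],[9.9,-27.5,0,0.03],[11.2,-31,0,0.03],[12.5,-34.5,0,0.03],[13.5,-37.5,0,0.03],[14.2,-39.5,0,0.03],[14.57,-40.6,0,0.03],[14.57,-40.6,0,0.03],[14.57,-40.6,0,0.03],[14.57,-40.6,0,0.03]]'; python3 - <<'E'
from h import *
go((.603,-.034,.079),-9)
E
```

```text
t: 15.28
eef_pos: [0.6008, -0.0351, 0.1746]
tool_rot: [0.001, 0.997, -0.08, -0.001]
contact_force: [0.1, 0.1, -1.0]
gripper_width: 1.003
grasp_force: 0.0
tcp [ 0.6008 -0.0351  0.1746] yaw -9.16 tilt [-0.002 -0.001 -1.   ] shift cm [ 0.21 -0.16  9.56] spin -0.003 F [ 0.1  0.1 -1. ] q7 -1.8
```

```bash
python3 -m jog '[[0.15,-0.1,2,0],[0.15,-0.1,4.5,0],[0.15,-0.1,7,0],[0.15,-0.1,8.8,0],[0.15,-0.1,9.5,0],[0.15,-0.1,9.5,0],[0.15,-0.1,9.5,0]]'; python3 - <<'E'
from h import *
go((.603,-.034,.079),-9)
E
python3 -m jog '[[0,0,0,0],[0,0,0,0],[0,0,0,0],[0,0,0,0],[0,0,0,0],[0,0,0,0],[0,0,0,0]]' 1 60
```

```text
t: 15.87
eef_pos: [0.6035, -0.0332, 0.0808]
tool_rot: [0.0, 0.997, -0.079, 0.0]
contact_force: [0.7, 0.2, 0.5]
gripper_width: 1.003
grasp_force: 0.0
tcp [ 0.6035 -0.0332  0.0808] yaw -9.11 tilt [ 0.    -0.001 -1.   ] shift cm [-0.04  0.09  0.18] spin -0.002 F [0.7 0.2 0.5] q7 -1.81
t: 16.45
eef_pos: [0.6042, -0.0319, 0.0807]
tool_rot: [-0.0, 0.997, -0.079, 0.001]
contact_force: [1.6, -0.5, 1.9]
gripper_width: 0.527
grasp_force: 63.0
```

```bash
python3 -m jog '[[0,0,0.2,0],[0,0,0.4,0],[0,0,0.6,0],[0,0,0.8,0],[0,0,0.8,0],[0,0,0.8,0],[0,0,0.8,0]]'
```

```text
t: 17.03
eef_pos: [0.6042, -0.0319, 0.0734]
tool_rot: [-0.0, 0.997, -0.079, 0.001]
contact_force: [-2.5, -1.1, 10.9]
gripper_width: 0.526
grasp_force: 64.4
```

The cap is pressed about 7 mm at roughly 10 N, as the spring should give. I twist it 60° anticlockwise.

```bash
python3 -m jog '[[0,0,0.05,-0.1],[0,0,0.05,-0.2],[0,0,0.05,-0.3],[0,0,0.05,-0.4],[0,0,0.05,-0.5],[0,0,0.05,-0.6],[0,0,0.05,-0.7],[0,0,0.05,-0.8],[0,0,0.05,-0.9],[0,0,0.05,-1],[0,0,0.05,-1.05],[0,0,0.05,-1.05],[0,0,0.05,-1.05]]'; python3 - <<'E'
from h import *
go((.603,-.034,.073),51)
print(bot.get_obs()['torque'])
E
```

```text
t: 18.12
eef_pos: [0.6048, -0.0338, 0.0731]
tool_rot: [0.001, 0.902, 0.431, 0.001]
contact_force: [-0.4, -4.8, 11.5]
gripper_width: 0.527
grasp_force: 64.3
tcp [ 0.6048 -0.0338  0.0731] yaw 51.08 tilt [ 0.002 -0.002 -1.   ] shift cm [-0.13 -0.13  0.01] spin 0.001 F [-0.4 -4.8 11.5] q7 -0.93
[-0.84612945  0.12591326  0.0942511 ]
```

```bash
python3 -m jog '[[0,0,-0.3,0],[0,0,-0.6,0],[0,0,-0.9,0],[0,0,-1.2,0],[0,0,-1.2,0]]'
```

```text
t: 18.53
eef_pos: [0.6045, -0.0338, 0.084]
tool_rot: [0.001, 0.902, 0.431, 0.0]
contact_force: [2.8, -4.4, 1.5]
gripper_width: 0.529
grasp_force: 63.3
```

There is no downward pull above the closed height, so the cap is free. I lift it about 6 cm more.

```bash
python3 -m jog '[[0,0,-0.3,0],[0,0,-0.6,0],[0,0,-1,0],[0,0,-1.5,0]]'; python3 -m jog '[[0,0,-1,0],[0,0,-2,0],[0,0,-3.5,0],[0,0,-5,0],[0,0,-5,0],[0,0,-5,0],[0,0,-5,0],[0,0,-5,0]]'; python3 - <<'E'
from h import *
c=cam('side'); a=c['pixels'][110:260,220:400,::-1]
X=c['X'];k=(X[...,2]>.05)&(abs(X[...,0]-.603)<.05)&(abs(X[...,1]+.034)<.03)
for z in np.arange(.05,.2,.01):
    q=k&(abs(X[...,2]-z)<.005); print(round(z,2),q.sum(),np.nanmean(X[q],0).round(3) if q.any() else '')
c=cam('top'); b=c['pixels'][100:250,200:380,::-1]
cv2.imwrite('pics/end.png',cv2.resize(np.hstack([a,b]),(800,333),interpolation=cv2.INTER_CUBIC))
E
```

```text
t: 18.87
eef_pos: [0.6042, -0.0337, 0.098]
tool_rot: [0.001, 0.902, 0.431, 0.0]
contact_force: [4.0, -3.4, -4.6]
gripper_width: 0.526
grasp_force: 62.7
t: 19.53
eef_pos: [0.6027, -0.0318, 0.1478]
tool_rot: [-0.0, 0.902, 0.432, -0.001]
contact_force: [0.1, 0.1, -0.8]
gripper_width: 0.526
grasp_force: 63.1
0.05 42 [ 0.589 -0.023  0.053]
0.06 102 [ 0.596 -0.021  0.06 ]
0.07 40 [ 0.597 -0.022  0.07 ]
0.08 11 [ 0.599 -0.024  0.079]
0.09 22 [ 0.599 -0.019  0.091]
0.1 1 [ 0.6   -0.014  0.095]
0.11 0 
0.12 0 
0.13 0 
0.14 4 [ 0.599 -0.008  0.14 ]
0.15 14 [ 0.597 -0.013  0.15 ]
0.16 11 [ 0.594 -0.007  0.16 ]
0.17 56 [ 0.608 -0.015  0.171]
0.18 3 [ 0.596 -0.01   0.176]
0.19 0 
0.2 5 [ 0.58  -0.011  0.2  ]
```

View pics/end.png

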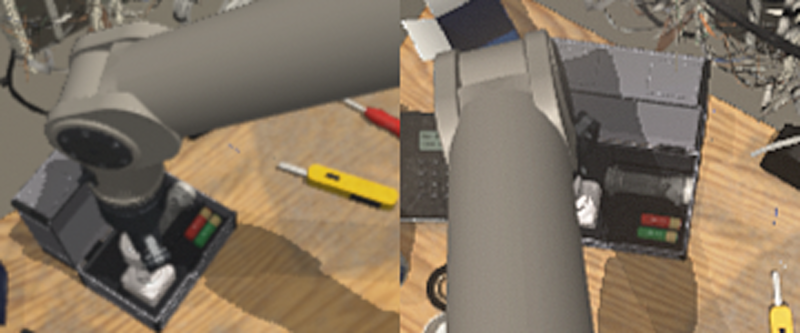

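The cap is in the gripper at about (135,245), with its top at z 0.171, 6.5 cm above its closed place. The bottle stands in its well at about (148,280) with its neck at z 0.09, and the lid is open.

```bash
python3 -c "
from station import bot
o=bot.get_obs();print(o['grasp_force'],o['contact_force'],abs(o['joint_vel']).max());print(bot.hand_in())"
```

```text
63.12044651247561 [-0.21819649 -0.34048357 -0.84524168] 0.0035232854414740567
the job is handed in; nothing more can be done
None
```

I handed the job in at about 20 s of the 61 s allowed: the lid was levered and swung open, the driver is back on the bench, and the gripper holds the cap about 6.5 cm above its closed place over the bottle in its well; the hand-in gave no verdict.

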